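# Scoop grinding balls into the mill jar

### The job

Use the black-handled scoop to scoop up grinding balls from the grey tray and tip at least two of them into the wide, low steel mill jar; do not touch the balls with the gripper. Any balls left over stay in the tray, none on the bench or in the scoop. Finish by standing the scoop upright on the bench and letting go of it.

Things in the scene. Friction and masses are not known exactly. Their poses are not given: they have to be found in the camera images.
- scoop_grip (a point): Grip point of the loose scoop (about 180 g): on its handle's axis, 105 mm above its underside. Upright black handle, 20 mm (x) by 18 mm (y), 130 mm high, at the back of a flat steel pan and square to it. Axes: z up the handle, -x to the pan's front edge, y across. Starts standing on the bench, front roughly towards the robot; stands by itself when let go.
- scoop_edge (a point): Middle of the front edge of the scoop's pan, at its underside: 91 mm ahead (-x) of the handle's axis. Pan 66 mm wide, floor 1.5 mm thick, open in front; side walls rise from nothing at the edge to 34 mm high 45 mm behind it, back wall as high, 79 mm behind it. The handle's back is 101 mm behind the edge. Axes as for the grip.
- tray: Grey open tray, 250 mm (x) by 90 mm (y), 52 mm high, fixed, holding the balls. Origin at bench height under it. Flat inner floor 15 mm above the bench, from x = -95 to +125 mm, 82 mm wide. Upright walls at the sides and the far (+x) end; at the near end (-x, towards the robot) the floor turns up into a steep 60 degree slope, x = -95 to -116 mm, against which balls can be pushed into the scoop.
- jar: Wide, low, open round steel mill jar, 116 mm outside and 104 mm inside diameter, 75 mm high, inner floor 12 mm above the bench, fixed. Origin at the centre of its underside. A much smaller steel jar and a taller clear beaker also stand about; they are not meant.
- ball1_center (a point): White ceramic grinding ball, 24 mm diameter, 40 g, starting to roll on slopes above about 10 degrees; one of four alike lying loose on the flat floor of the tray, in the half next to its sloped end (centres 13 to 75 mm from the slope's foot, at most 28 mm from the tray's midline). Its centre.
- ball2_center (a point): White ceramic grinding ball, 24 mm diameter, 40 g, starting to roll on slopes above about 10 degrees; one of four alike lying loose on the flat floor of the tray, in the half next to its sloped end (centres 13 to 75 mm from the slope's foot, at most 28 mm from the tray's midline). Its centre.
- ball3_center (a point): White ceramic grinding ball, 24 mm diameter, 40 g, starting to roll on slopes above about 10 degrees; one of four alike lying loose on the flat floor of the tray, in the half next to its sloped end (centres 13 to 75 mm from the slope's foot, at most 28 mm from the tray's midline). Its centre.
- ball4_center (a point): White ceramic grinding ball, 24 mm diameter, 40 g, starting to roll on slopes above about 10 degrees; one of four alike lying loose on the flat floor of the tray, in the half next to its sloped end (centres 13 to 75 mm from the slope's foot, at most 28 mm from the tray's midline). Its centre.

How it is judged:
By the outcome, as a careful person would: the job done as asked, in the order asked, and still so for the second after the job is handed in, with the robot touching nothing.
It also fails if it takes over 69 s, if anything falls off the work surface, if the arm or the gripper's body presses on something with over 40 N, if the wrist force passes 120 N, or if a joint passes its speed limit or range.

### The arm

A 6-joint arm with a two-finger parallel gripper is mounted at the origin on the work surface. World frame = base frame: x ahead of the robot, y to its left, z up, the work surface at z = 0. Lengths are in m, angles in degrees, forces in N, time in s.
With the tool pointing down it reaches from about 0.3 to 0.875 m from the base axis. Payload 4.2 kg.
Tool frame: the origin (TCP) lies on the mounting face of the last link; the fingertips stand 173 mm ahead of it and the grasp point (between the pads) lies ahead of it (tcp_to_grasp is the z of the grasp point in the tool frame, in m); z points along the fingers, y is the line along which they close (so a half turn about z gives the same grasp; the last joint's range is limited). The gripper opens to 85 mm and grips with 20 to 120 N. Pads are 22 mm wide; open, the fingers measure 114 mm over their backs; the gripper's body (76 mm by 85 mm) begins 54 mm behind the grasp point. The pads swing forward as they close: fully open they stand 13 mm farther back than shut.
Start: joints at [-73.453, 18.312, 89.639, -0, 72.044, -1.146], TCP at [0.175, -0.548, 0.405] pointing down, gripper open.
Joint ranges: [-177.97, 177.97], [-48.28, 115.42], [12.27, 149.76], [-77.06, 257.06], [2.81, 150.46], [-146.56, 146.56]. Speed limits (degrees/s): [147.25, 147.25, 180, 180, 180, 180].

### API

Orientations are given as [roll, pitch, yaw] about the fixed x, y, z axes, in that order (R = Rz(yaw) Ry(pitch) Rx(roll)).
In Python, from station import get_obs, capture, camera_params, sign_off, tcp_to_grasp gives the robot as it stands. The module is installed in compiled form; this text tells all that it offers.
- The arm moves only by the tool jog_arm, never from a script. Its argument "series" is one flat list of numbers, 7 for each row, row after row: the turn, a rotation vector about the tool's x, y, z in rad, then the shift along the tool's x, y, z in cm, then the closure, from 0 (fully open) to 1 (shut). In form: [rx, ry, rz, tx, ty, tz, grip, rx, ry, rz, tx, ty, tz, grip, ...]. A call has exactly 5 rows; each row is the pose to reach, as a shift and turn from the pose commanded when the call began, along the tool's axes at that moment; what a row does not reach only later rows make up. A row lasts 1/8 s, in which the tool goes at most 62.5 mm and 10.7 degrees, less where a joint would pass 70% of its speed; a pose out of reach is approached as far as the arm can. A call with a gripper value outside its range is refused whole. The fingers move at their own pace and stop on an object; the grip force is fixed at half the most. Time passes only in rows, so rows that repeat a pose let the fingers close, or fill a call up. It gives the time, the measured TCP pose, the force, the opening and the grip force at its end, in the units of the state.
- get_obs(): the state, without advancing time (a new reading comes with each control period).
- capture(name): name is "side" or "top"; returns (picture, depth): 400x640x3 uint8, blue, green, red; 400x640 float32, m along the optical axis (not along the pixel's ray), 0 where there is no reading.
- camera_params(name): a dict with "fx", "fy", "cx", "cy" (pixels), "k1" (the pictures are not rectified: a ray, as slopes to the right and down, at radius r is drawn at 1 + k1 r^2 times it, then the intrinsics apply), "T" (4x4, takes a point from camera to world coordinates). Camera axes: x right, y down, z forward; pixel columns grow to the right and rows downward; lengths in m; the calibration is good to about 2 mm. A picture is of the moment at which its call begins. camera_params takes no time and is no camera call.
- sign_off(): hands the job in; it is judged then, once.
The state is a dict: "time_s": time; "q": joint angles; "qd": joint speeds; "tau": joint torques, N m; "position": TCP position; "tool_rot": TCP orientation; "contact_force": force on the tool from outside, world axes, zero at the start; "wrist_torque": the same for the moment, N m; "gripper_width": finger opening in m; "grasp_force": force on a finger pad.
Only numpy, scipy, OpenCV 4.12 (cv2) and the standard library are available. Lean on these libraries where they do the work, as an engineer would, in place of code of your own. Each camera call takes 0.05 s, during which the arm holds its last target. There are 200 camera calls.

## Working session

There is one attempt and no reset: what is moved stays moved. The work goes in short steps, Python scripts to look and compute and a tool call to move; the robot and the scene stay as the last step left them, time stands still between calls to the robot, and variables do not carry over. Pictures are saved under pics/ and viewed, at most 10 in all, crops included, and the job is handed in when it is done.

Besides the shell and the picture viewer there is one more tool, called by a JSON object that holds its "op" and its "data", one argument or row to a line. jog_arm: Moves the arm, as the interface text tells. Its arguments: {"type":"object","properties":{"series":{"type":"array"}},"required":["series"]}

```bash
mkdir -p pics
cat > h.py <<'E'
import numpy as np, cv2
from station import *
def ray(name,uv):
    p=camera_params(name); K=np.array([[p['fx'],0,p['cx']],[0,p['fy'],p['cy']],[0,0,1]])
    n=((np.array(uv,float).reshape(-1,2)-[p['cx'],p['cy']])/[p['fx'],p['fy']])
    s=n.copy()
    for _ in range(20): s=n/(1+p['k1']*(s**2).sum(1,keepdims=True))
    T=np.array(p['T']); return T[:3,3], np.c_[s,np.ones(len(s))]@T[:3,:3].T
def onplane(name,uv,z):
    o,d=ray(name,uv); return o+d*((z-o[2])/d[:,2])[:,None]
def cloud(name,depth):
    v,u=np.mgrid[0:400,0:640]; o,d=ray(name,np.c_[u.ravel(),v.ravel()])
    return (o+d*depth.reshape(-1,1)).reshape(400,640,3)
E
python3 - <<'E'
from h import *
print(get_obs()['position'],get_obs()['tool_rot'],tcp_to_grasp)
for n in('top','side'):
    im,d=capture(n); cv2.imwrite(f'pics/{n}0.png',im); np.save(f'{n}0.npy',d); print(n,np.round(camera_params(n)['T'],3).tolist())
E
```

```text
[ 0.17469957 -0.5476385   0.40387857] [-1.79899261e+02 -3.43786189e-04  1.76936807e+01] 0.1547
top [[-0.01, -1.0, 0.025, 0.469], [-1.0, 0.01, 0.01, 0.011], [-0.01, -0.025, -1.0, 0.949], [0.0, 0.0, 0.0, 1.0]]
side [[-0.861, -0.333, 0.384, 0.131], [-0.508, 0.576, -0.641, 0.61], [-0.008, -0.747, -0.665, 0.747], [0.0, 0.0, 0.0, 1.0]]
```

View pics/top0.png

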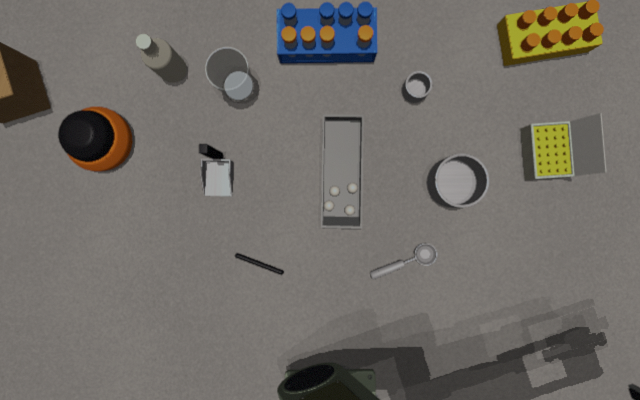

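View pics/side0.png

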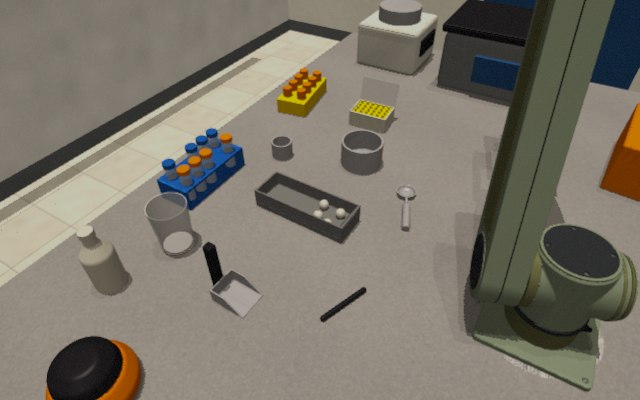

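The top view shows the scoop handle at about (210,152) with its pan at (218,178). The tray is at (342,172) with balls at (335,191), (352,188), (329,206) and (350,210), and the wide jar is at (461,181). The side view agrees with this.

Run:
```python
from h import *
im=cv2.imread('pics/top0.png'); d=np.load('top0.npy'); P=cloud('top',d); Z=P[...,2]
def sub(a,b,c,e): m=np.zeros((400,640),bool); m[b:e,a:c]=1; return m&(d>0)
# tray rim
m=sub(310,105,372,238)&(abs(Z-.052)<.01); q=P[m]
r=cv2.minAreaRect(q[:,:2].astype(np.float32)*1000); print('tray',r,np.median(q[:,2]))
m=sub(425,145,500,215)&(abs(Z-.075)<.008); q=P[m][:,:2]; (c,R)=cv2.minEnclosingCircle(q.astype(np.float32)*1000); print('jar',c,R,np.median(P[m][:,2]))
# handle top
m=sub(190,135,235,165)&(Z>.115); q=P[m]; print('handle',m.sum(),cv2.minAreaRect(q[:,:2].astype(np.float32)*1000),np.median(q[:,2]))
# dark mask of handle
# pan: bright floor
m=sub(195,150,245,205)&(im.min(2)>110); cs,_=cv2.findContours(m.astype(np.uint8),0,1); c=max(cs,key=cv2.contourArea)
print('pan',cv2.minAreaRect(onplane('top',c.reshape(-1,2),.002)[:,:2].astype(np.float32)*1000), [np.round(x,3) for x in onplane('top',cv2.boxPoints(cv2.minAreaRect(c)),.002)])
# balls
g=im.min(2); m=(sub(324,180,360,222)&(g>150)).astype(np.uint8)
n,l,s,c=cv2.connectedComponentsWithStats(m)
for i in range(1,n):
  if s[i,4]>15: print('ball',c[i],s[i,4],onplane('top',c[i],.027).round(4), np.nanmax(Z[l==i]).round(3))
cv2.imwrite('pics/c1.png',np.hstack([cv2.resize(im[135:205,185:255],None,fx=5,fy=5,interpolation=2),cv2.resize(im[160:230,305:375],None,fx=5,fy=5)]))
```

```text
tray ((551.9381103515625, -30.888999938964844), (90.10128784179688, 250.62303161621094), 88.38823699951172) 0.05052906727110007
jar (526.7127685546875, -284.7173767089844) 58.539215087890625 0.073796547928757
handle 109 ((593.2020874023438, 250.97718811035156), (17.053552627563477, 19.416179656982422), 88.34699249267578) 0.12831135413403827
pan ((546.365234375, 250.314208984375), (113.99628448486328, 125.98133850097656), 89.67407989501953) [array([0.61 , 0.307, 0.002]), array([0.608, 0.193, 0.002]), array([0.483, 0.194, 0.002]), array([0.484, 0.307, 0.002])]
ball [352. 187.] 21 [[ 0.5184 -0.0547  0.027 ]] 0.041
ball [334.19047619 190.14285714] 21 [[ 0.5117 -0.0145  0.027 ]] 0.042
ball [328.57894737 204.89473684] 19 [[ 0.4787 -0.0016  0.027 ]] 0.04
ball [349.5 209.5] 24 [[ 0.4679 -0.0484  0.027 ]] 0.04
```

View pics/c1.png

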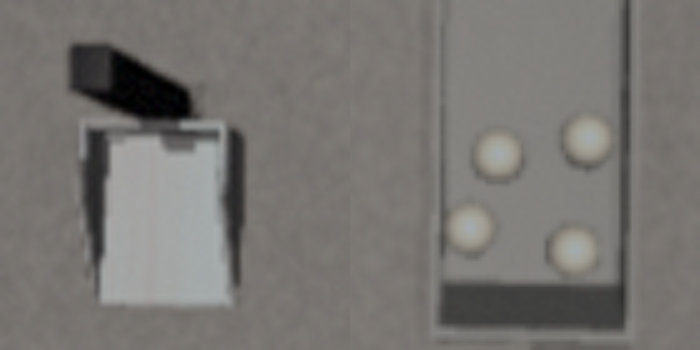

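The crop shows the pan with its front edge near (218,196) in the full image, and four balls next to the dark slope, clear of each other. Next I'll get the scoop's yaw and check the edge-to-handle distance.

```bash
cat >> h.py <<'E'
from scipy.spatial.transform import Rotation as Ro
def plan(grip, yaw, pitch, steps=5, cmd=None):
    """scoop grip point, yaw, front-up pitch (deg) -> end row from pose now (or cmd=(p,R))"""
    o=get_obs(); p,R=cmd if cmd else (np.array(o['position']),Ro.from_euler('xyz',o['tool_rot'],degrees=True))
    R2=Ro.from_euler('xyz',[180,0,90+yaw],degrees=True)*Ro.from_rotvec([np.radians(pitch),0,0])
    p2=np.array(grip)-R2.apply([0,0,tcp_to_grasp])
    rv=(R.inv()*R2).as_rotvec(); t=R.inv().apply(p2-p)*100
    print('turn',rv.round(3),'deg',np.degrees(np.linalg.norm(rv)).round(1),'shift cm',t.round(2),'len',np.linalg.norm(t).round(1))
    return p2,R2
def grip_of_edge(edge,yaw,pitch):
    Rs=Ro.from_euler('z',yaw,degrees=True)*Ro.from_euler('y',pitch,degrees=True)
    return np.array(edge)+Rs.apply([.091,0,.105])
E
python3 - <<'E'
from h import *
im=cv2.imread('pics/top0.png'); d=np.load('top0.npy'); P=cloud('top',d); Z=P[...,2]
m=np.zeros((400,640),bool); m[156:200,196:240]=1
w=P[m&(Z>.026)&(Z<.042)]; print('walls',cv2.minAreaRect(w[:,:2].astype(np.float32)*1000),len(w))
p=P[m&(Z>-.004)&(Z<.05)&(im.min(2)>140)]; print('pan',cv2.minAreaRect(p[:,:2].astype(np.float32)*1000),p.mean(0),len(p))
# front edge: brightness crossing per column
g=im.min(2).astype(float); pts=[]
for u in range(207,230):
  c=g[188:202,u]; k=np.argmin(np.diff(c)); h=(c[:3].mean()+c[-3:].mean())/2; i=np.where((c[:-1]>h)&(c[1:]<=h))[0][0]; pts.append([u,188+i+(c[i]-h)/(c[i]-c[i+1])])
E_=onplane('top',pts,.0015); a=np.polyfit(E_[:,1],E_[:,0],1); print('edge mid',E_.mean(0),'yaw',-np.degrees(np.arctan(a[0])),E_[0],E_[-1])
for y in (0,-2): plan([.593,.251,.165],y,0)
E
```

```text
walls ((565.4758911132812, 253.40679931640625), (67.14237976074219, 53.63040542602539), 87.31859588623047) 109
pan ((546.3952026367188, 252.52220153808594), (61.5875244140625, 85.86519622802734), 87.29634857177734) [0.53946739 0.25527793 0.00101147] 754
edge mid [0.50345712 0.25399197 0.0015    ] yaw -1.2261603999996882 [0.50417393 0.27952817 0.0015    ] [0.50342659 0.22845876 0.0015    ]
turn [-1.000e-03 -1.000e-03 -1.262e+00] deg 72.3 shift cm [ 64.12 -63.36   8.53] len 90.5
turn [-1.000e-03 -1.000e-03 -1.227e+00] deg 70.3 shift cm [ 64.12 -63.36   8.53] len 90.5
```

{"op": "jog_arm", "data": {
  "series": [0, 0, -0.18, 4.2, -4.1, 0, 0, 0, 0, -0.36, 8.4, -8.2, 0, 0, 0, 0, -0.54, 12.6, -12.3, 0, 0, 0, 0, -0.72, 16.8, -16.4, 0, 0, 0, 0, -0.9, 21, -20.5, 0, 0]
}}

```text
time_s: 0.72
position: [0.3129, -0.2869, 0.4045]
tool_rot: [180.0, -0.0, 69.6]
contact_force: [0.8, -0.1, 0.6]
gripper_width: 0.0857
grasp_force: 0.0
```

Run:
```python
from h import *
print(get_obs()['position'],get_obs()['tool_rot'])
plan([.593,.251,.22],-2,0)
```

```text
[ 0.31291711 -0.28691002  0.40452852] [ 1.79996827e+02 -9.99639659e-03  6.95609768e+01]
turn [ 0.    -0.    -0.322] deg 18.4 shift cm [60.18  7.46  2.99] len 60.7
```

{"op": "jog_arm", "data": {
  "series": [0, 0, -0.06, 6, 0.7, 0, 0, 0, 0, -0.13, 12, 1.5, 0.5, 0, 0, 0, -0.19, 18, 2.2, 1, 0, 0, 0, -0.26, 24, 3, 1.5, 0, 0, 0, -0.32, 30, 3.7, 1.5, 0]
}}

```text
time_s: 1.35
position: [0.4537, -0.0192, 0.3892]
tool_rot: [-180.0, 0.0, 87.7]
contact_force: [0.3, -0.3, 0.0]
gripper_width: 0.0852
grasp_force: 0.0
```

Run:
```python
from h import *
plan([.593,.251,.20],-2,0)
```

```text
turn [-0.001  0.    -0.005] deg 0.3 shift cm [27.56 12.85  3.43] len 30.6
```

{"op": "jog_arm", "data": {
  "series": [0, 0, 0, 5.5, 2.6, 0, 0, 0, 0, 0, 11, 5.2, 1, 0, 0, 0, 0, 16.5, 7.8, 2, 0, 0, 0, 0, 22, 10.4, 3, 0, 0, 0, 0, 27.5, 12.8, 3.4, 0]
}}

```text
time_s: 1.98
position: [0.5933, 0.25, 0.3543]
tool_rot: [-179.9, 0.1, 87.6]
contact_force: [1.4, 0.4, -0.0]
gripper_width: 0.0854
grasp_force: 0.0
```

{"op": "jog_arm", "data": {
  "series": [0, 0, 0, 0, 0, 0, 0, 0, 0, 0, 0, 0, 0, 0, 0, 0, 0, 0, 0, 0, 0, 0, 0, 0, 0, 0, 0, 0, 0, 0, 0, 0, 0, 0, 0]
}}

```text
time_s: 2.6
position: [0.5926, 0.2474, 0.3562]
tool_rot: [180.0, -0.0, 87.5]
contact_force: [1.0, 0.9, 0.1]
gripper_width: 0.0854
grasp_force: 0.0
```

Run:
```python
from h import *
o=get_obs();print(o['position'],o['tool_rot'])
im,d=capture('side'); 
P=cloud('side',d); 
m=(P[...,2]>.01)&(P[...,2]<.128)&(np.hypot(P[...,0]-.593,P[...,1]-.251)<.03)&(im.max(2)<60)&(d>0)
q=P[m]; print('handle pts',m.sum(), q.min(0),q.max(0),q.mean(0))
plan([.593,.251,.105],-2,0)
cv2.imwrite('pics/s1.png',cv2.resize(im[150:350,120:360],None,fx=3,fy=3)[:600])
```

```text
[0.59263934 0.24735982 0.35620262] [ 1.79966597e+02 -7.37241178e-03  8.75357798e+01]
handle pts 392 [0.58175014 0.24570228 0.01233693] [0.60363716 0.26216559 0.12797469] [0.58867853 0.25729169 0.07997166]
turn [ 0.001 -0.    -0.008] deg 0.5 shift cm [0.35 0.01 9.64] len 9.6
```

View pics/s1.png

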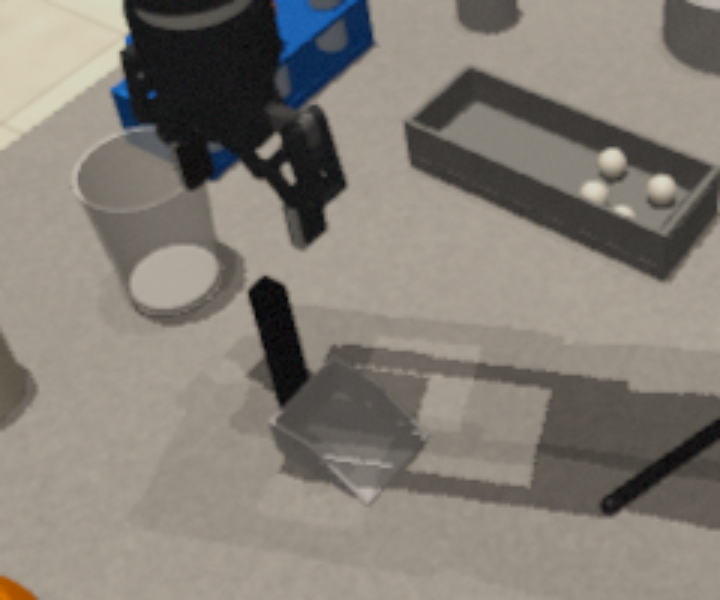

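The open fingers straddle the handle, whose top is at about (268,288) in the crop. The beaker, at (170,280), is clear. I'll descend and grip.

{"op": "jog_arm", "data": {
  "series": [0, 0, 0, 0.4, 0, 2, 0, 0, 0, 0, 0.4, 0, 4.5, 0, 0, 0, 0, 0.4, 0, 7, 0, 0, 0, 0, 0.4, 0, 9, 0, 0, 0, 0, 0.4, 0, 9.6, 0]
}}

```text
time_s: 3.28
position: [0.5926, 0.2518, 0.2584]
tool_rot: [-179.9, 0.1, 87.6]
contact_force: [0.5, 0.2, 0.4]
gripper_width: 0.0852
grasp_force: 0.0
```

{"op": "jog_arm", "data": {
  "series": [0, 0, 0, 0, 0, 0, 0.3, 0, 0, 0, 0, 0, 0, 0.6, 0, 0, 0, 0, 0, 0, 1, 0, 0, 0, 0, 0, 0, 1, 0, 0, 0, 0, 0, 0, 1]
}}

```text
time_s: 3.9
position: [0.5932, 0.2522, 0.2604]
tool_rot: [179.9, -0.0, 87.6]
contact_force: [-0.1, -0.4, 2.8]
gripper_width: 0.0191
grasp_force: 58.8
```

{"op": "jog_arm", "data": {
  "series": [0, 0, 0, 0, 0, 0, 1, 0, 0, 0, 0, 0, 0, 1, 0, 0, 0, 0, 0, 0, 1, 0, 0, 0, 0, 0, 0, 1, 0, 0, 0, 0, 0, 0, 1]
}}

```text
time_s: 4.53
position: [0.5932, 0.2521, 0.2604]
tool_rot: [179.9, -0.0, 87.6]
contact_force: [0.1, -1.2, 6.3]
gripper_width: 0.0191
grasp_force: 59.1
```

```bash
sed -i 's/R2.apply(\[0,0,tcp_to_grasp\])/R2.apply([0,0,.1554])/' h.py
cat >> h.py <<'E'
TR=Ro.from_euler('z',-1.6,degrees=True)
def tray(x,y,z): return np.array([.552,-.031,0])+TR.apply([x,y,z])
E
python3 - <<'E'
from h import *
c=plan([.593,.252,.225],-2,0)
c=plan(grip_of_edge(tray(.005,0,.12),-1.6,0),-1.6,0,cmd=c)
c=plan(grip_of_edge(tray(.005,0,.03),-1.6,0),-1.6,0,cmd=c)
E
```

```text
turn [ 0.001 -0.    -0.007] deg 0.4 shift cm [-1.0e-02 -0.0e+00 -1.2e+01] len 12.0
turn [ 0.     0.    -0.007] deg 0.4 shift cm [-28.36   6.49   0.  ] len 29.1
turn [0. 0. 0.] deg 0.0 shift cm [ 0. -0.  9.] len 9.0
```

{"op": "jog_arm", "data": {
  "series": [0, 0, 0, 0, 0, -1, 1, 0, 0, 0, 0, 0, -3.5, 1, 0, 0, 0, 0, 0, -6.5, 1, 0, 0, 0, 0, 0, -9.5, 1, 0, 0, 0, 0, 0, -12, 1]
}}

```text
time_s: 5.15
position: [0.5928, 0.2522, 0.3806]
tool_rot: [-180.0, 0.0, 87.6]
contact_force: [0.0, -0.6, -1.9]
gripper_width: 0.0195
grasp_force: 58.8
```

{"op": "jog_arm", "data": {
  "series": [0, 0, 0, -4, 1, 0, 1, 0, 0, 0, -10, 2.3, 0, 1, 0, 0, 0, -16, 3.7, 0, 1, 0, 0, -0.01, -22, 5, 0, 1, 0, 0, -0.01, -26.5, 6.2, 0, 1]
}}

```text
time_s: 5.78
position: [0.6437, -0.0176, 0.3794]
tool_rot: [-179.9, 0.0, 88.1]
contact_force: [0.8, 0.5, -0.7]
gripper_width: 0.0196
grasp_force: 58.8
```

{"op": "jog_arm", "data": {
  "series": [0, 0, 0, -1.2, 0.2, 0, 1, 0, 0, 0, -1.9, 0.3, 0, 1, 0, 0, 0, -1.9, 0.3, 0, 1, 0, 0, 0, -1.9, 0.3, 0, 1, 0, 0, 0, -1.9, 0.3, 0, 1]
}}

```text
time_s: 6.4
position: [0.6461, -0.0332, 0.3798]
tool_rot: [180.0, -0.0, 88.2]
contact_force: [-0.6, 0.5, -2.0]
gripper_width: 0.0194
grasp_force: 58.9
```

Run:
```python
from h import *
o=get_obs();print(o['position'],o['tool_rot'],o['contact_force'])
c=plan(grip_of_edge(tray(.005,0,.03),-1.6,0),-1.6,0)
im,d=capture('top'); P=cloud('top',d); Z=P[...,2]
cv2.imwrite('pics/t2.png',cv2.resize(im[90:240,270:420],None,fx=4,fy=4))
im,d=capture('side'); cv2.imwrite('pics/s2.png',cv2.resize(im[130:290,220:420],None,fx=4,fy=3.7)[:590])
```

```text
[ 0.64609346 -0.03323244  0.37978011] [ 1.79999543e+02 -7.01023667e-03  8.82466769e+01] [-0.61254971  0.51213503 -2.02152129]
turn [ 0.    -0.    -0.003] deg 0.2 shift cm [-0.04  0.19  8.94] len 8.9
```

View pics/t2.png

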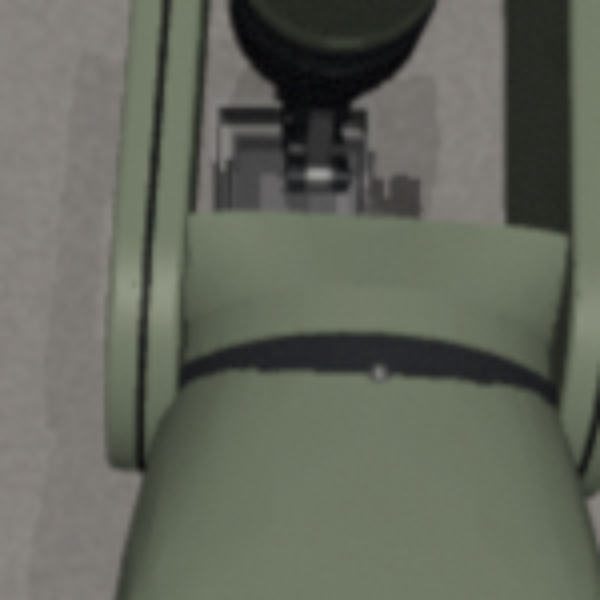

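The arm hides the tray in the top view at around (320,400), so I'll rely on the measured poses; sideways clearance is 8 mm. Descending with an eye on the force.

{"op": "jog_arm", "data": {
  "series": [0, 0, 0, 0, 0.1, 2, 1, 0, 0, 0, 0, 0.2, 4.5, 1, 0, 0, 0, 0, 0.2, 6.5, 1, 0, 0, 0, 0, 0.2, 8, 1, 0, 0, 0, 0, 0.2, 8.9, 1]
}}

```text
time_s: 7.12
position: [0.6482, -0.0342, 0.29]
tool_rot: [-180.0, 0.0, 88.2]
contact_force: [-0.5, -0.5, -1.1]
gripper_width: 0.0194
grasp_force: 58.8
```

{"op": "jog_arm", "data": {
  "series": [0, 0, 0, 0, 0, 0.3, 1, 0, 0, 0, 0, 0, 0.6, 1, 0, 0, 0, 0, 0, 0.9, 1, 0, 0, 0, 0, 0, 1.2, 1, 0, 0, 0, 0, 0, 1.2, 1]
}}

```text
time_s: 7.75
position: [0.6481, -0.0344, 0.2785]
tool_rot: [-180.0, 0.0, 88.2]
contact_force: [-0.3, 0.2, -1.7]
gripper_width: 0.0193
grasp_force: 58.8
```

Run:
```python
from h import *
o=get_obs();print(o['position'],o['tool_rot'],o['contact_force'])
im,d=capture('side'); cv2.imwrite('pics/s3.png',cv2.resize(im[130:290,220:420],None,fx=4,fy=3.7)[:590])
```

```text
[ 0.64810511 -0.03439053  0.27852623] [-1.79980971e+02  3.95496002e-03  8.81660190e+01] [-0.27378363  0.18040655 -1.73462474]
```

View pics/s3.png

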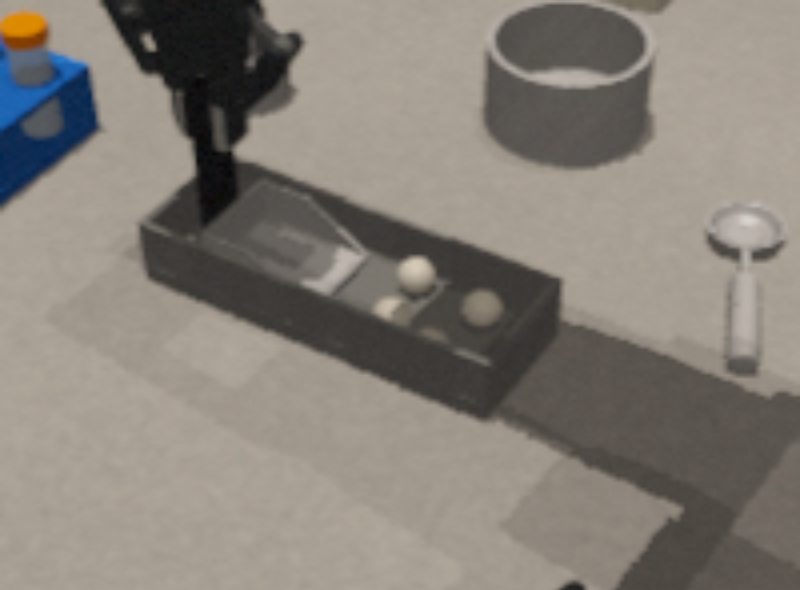

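The scoop lies inside the tray, its edge at about (335,280), with the balls ahead of it. I'll lower it onto the floor and push.

{"op": "jog_arm", "data": {
  "series": [0, 0, 0, 0, 0, 0.1, 1, -0.01, 0, 0, 0, 0, 0.15, 1, -0.015, 0, 0, 0, 0, 0.2, 1, -0.015, 0, 0, 0, 0, 0.25, 1, -0.015, 0, 0, 0, 0, 0.25, 1]
}}

```text
time_s: 8.43
position: [0.6482, -0.0344, 0.2767]
tool_rot: [179.1, 0.0, 88.2]
contact_force: [0.7, -0.0, 1.4]
gripper_width: 0.0193
grasp_force: 59.3
```

{"op": "jog_arm", "data": {
  "series": [0, 0, 0, 0, -0.5, 0, 1, 0, 0, 0, 0, -1.2, 0, 1, 0, 0, 0, 0, -2, 0, 1, 0, 0, 0, 0, -2.8, 0, 1, 0, 0, 0, 0, -3.5, 0, 1]
}}

```text
time_s: 9.05
position: [0.6133, -0.0333, 0.277]
tool_rot: [178.9, 0.0, 88.2]
contact_force: [3.9, -0.3, 6.9]
gripper_width: 0.0197
grasp_force: 59.9
```

Run:
```python
from h import *
o=get_obs();print(o['position'],o['tool_rot'],o['contact_force'],o['wrist_torque'])
```

```text
[ 0.61332076 -0.03328661  0.276974  ] [1.78904405e+02 1.42572198e-02 8.81655547e+01] [ 3.87612728 -0.2937677   6.88207871] [ 0.0270062  -0.41540554  0.01102172]
```

{"op": "jog_arm", "data": {
  "series": [0, 0, 0, 0, -0.6, 0, 1, 0, 0, 0, 0, -1.3, -0.02, 1, 0, 0, 0, 0, -2, -0.03, 1, 0, 0, 0, 0, -2.7, -0.04, 1, 0, 0, 0, 0, -3.4, -0.05, 1]
}}

```text
time_s: 9.68
position: [0.5795, -0.0322, 0.277]
tool_rot: [178.9, 0.0, 88.2]
contact_force: [4.0, -0.6, 6.1]
gripper_width: 0.019
grasp_force: 59.9
```

{"op": "jog_arm", "data": {
  "series": [0, 0, 0, 0, -0.5, 0, 1, 0, 0, 0, 0, -1, -0.02, 1, 0, 0, 0, 0, -1.5, -0.03, 1, 0, 0, 0, 0, -2, -0.04, 1, 0, 0, 0, 0, -2.5, -0.05, 1]
}}

```text
time_s: 10.3
position: [0.5548, -0.0315, 0.2771]
tool_rot: [178.8, 0.0, 88.2]
contact_force: [3.9, 0.5, 6.2]
gripper_width: 0.019
grasp_force: 59.7
```

Run:
```python
from h import *
o=get_obs();print(o['position'],o['tool_rot'],o['contact_force'],o['wrist_torque'])
im,d=capture('side'); cv2.imwrite('pics/s4.png',cv2.resize(im[150:250,280:400],None,fx=6,fy=6))
```

```text
[ 0.55483707 -0.03147863  0.27712587] [1.78821064e+02 2.75646920e-02 8.81704598e+01] [3.88599975 0.47933002 6.23893399] [ 0.014291   -0.67253572  0.06152951]
```

View pics/s4.png

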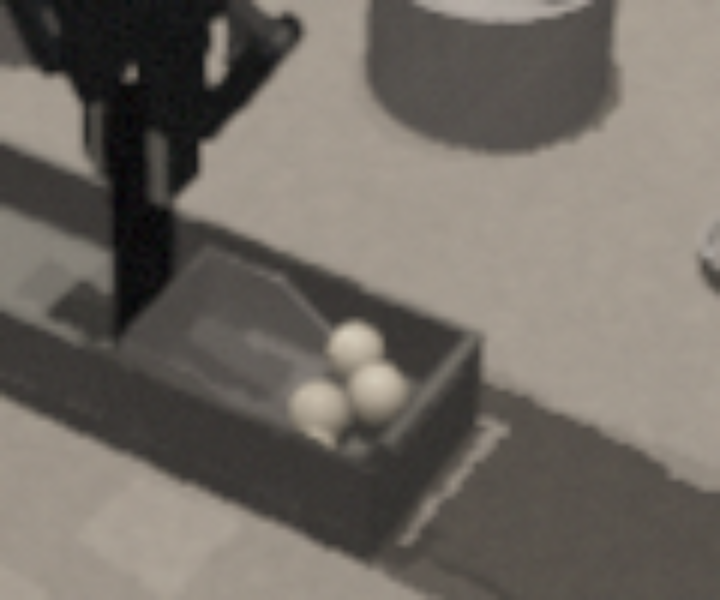

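The balls at about (355,345), (378,390) and (320,405) are gathered at the lip against the slope, with the fourth behind the near wall. I'll push on.

{"op": "jog_arm", "data": {
  "series": [0, 0, 0, 0, -0.3, 0, 1, 0, 0, 0, 0, -0.5, 0, 1, 0, 0, 0, 0, -0.7, 0, 1, 0, 0, 0, 0, -0.9, 0, 1, 0, 0, 0, 0, -1, 0, 1]
}}

```text
time_s: 10.98
position: [0.5453, -0.0311, 0.2773]
tool_rot: [178.7, 0.0, 88.2]
contact_force: [5.1, -0.0, 7.3]
gripper_width: 0.0191
grasp_force: 59.8
```

Run:
```python
from h import *
o=get_obs();print(o['position'],o['tool_rot'],o['contact_force'],o['wrist_torque'])
im,d=capture('side'); cv2.imwrite('pics/s5.png',cv2.resize(im[150:250,280:400],None,fx=6,fy=6))
P=cloud('side',d); g=im.min(2); m=((g>120)&(P[...,2]>.02)&(abs(P[...,0]-.49)<.07)&(abs(P[...,1]+.03)<.05)).astype(np.uint8)
n,l,s,c=cv2.connectedComponentsWithStats(m)
for i in range(1,n):
  if s[i,4]>10: print(c[i],s[i,4],P[l==i].mean(0).round(3),P[l==i].max(0).round(3))
```

```text
[ 0.54534718 -0.03113478  0.27728175] [1.78719921e+02 1.50771196e-02 8.81546638e+01] [ 5.06679226 -0.01279227  7.31316236] [ 0.00468737 -0.83844455 -0.00148191]
[331.90909091 209.31818182] 22 [ 0.485 -0.038  0.038] [ 0.49  -0.034  0.041]
[337.58181818 216.14545455] 110 [ 0.463 -0.026  0.037] [0.481 0.001 0.042]
```

```bash
cat >> h.py <<'E'
def edge_now():
    o=get_obs(); R=Ro.from_euler('xyz',o['tool_rot'],degrees=True)
    return np.array(o['position'])+R.apply([0,-.091,.2604])
E
python3 - <<'E'
from h import *
e=edge_now(); print(e, TR.inv().apply(e-np.array([.552,-.031,0])))
for dx,p in ((-.002,0),(-.002,4),(-.002,8),(-.002,12),(-.002,15),(-.0015,18)):
    dz=.101*np.sin(np.radians(p))+.001
    E_=np.array([e[0],e[1],.0145])+TR.apply([dx-dz*.577,0,dz])
    plan(grip_of_edge(E_,-1.75,p),-1.75,p)
E
```

```text
[ 0.46005126 -0.02845825  0.01493232] [-9.19838596e-02 -2.66038217e-05  1.49323173e-02]
turn [ 0.022  0.    -0.002] deg 1.3 shift cm [0.01 0.32 0.14] len 0.3
turn [ 0.092  0.    -0.002] deg 5.3 shift cm [0.01 1.7  0.17] len 1.7
turn [ 0.162  0.    -0.002] deg 9.3 shift cm [0.01 3.04 0.32] len 3.1
turn [ 0.232  0.    -0.002] deg 13.3 shift cm [0.01 4.31 0.59] len 4.4
turn [ 0.284  0.    -0.002] deg 16.3 shift cm [0.01 5.22 0.88] len 5.3
turn [ 0.336  0.    -0.002] deg 19.3 shift cm [0.01 6.14 1.24] len 6.3
```

{"op": "jog_arm", "data": {
  "series": [0, 0, 0, 0, -0.1, 0, 1, 0, 0, 0, 0, -0.2, 0, 1, 0, 0, 0, 0, -0.3, 0, 1, 0, 0, 0, 0, -0.35, 0, 1, 0, 0, 0, 0, -0.35, 0, 1]
}}

```text
time_s: 11.65
position: [0.5419, -0.031, 0.2773]
tool_rot: [178.7, 0.0, 88.2]
contact_force: [5.9, 0.8, 6.7]
gripper_width: 0.0191
grasp_force: 59.9
```

Run:
```python
from h import *
e=edge_now(); print(e, TR.inv().apply(e-np.array([.552,-.031,0])),get_obs()['contact_force'])
im,d=capture('side'); cv2.imwrite('pics/s6.png',cv2.resize(im[150:250,280:400],None,fx=6,fy=6))
```

```text
[ 0.45676723 -0.02833172  0.01490274] [-9.52701380e-02  8.18384220e-06  1.49027372e-02] [5.92505941 0.83188234 6.6759567 ]
```

View pics/s6.png

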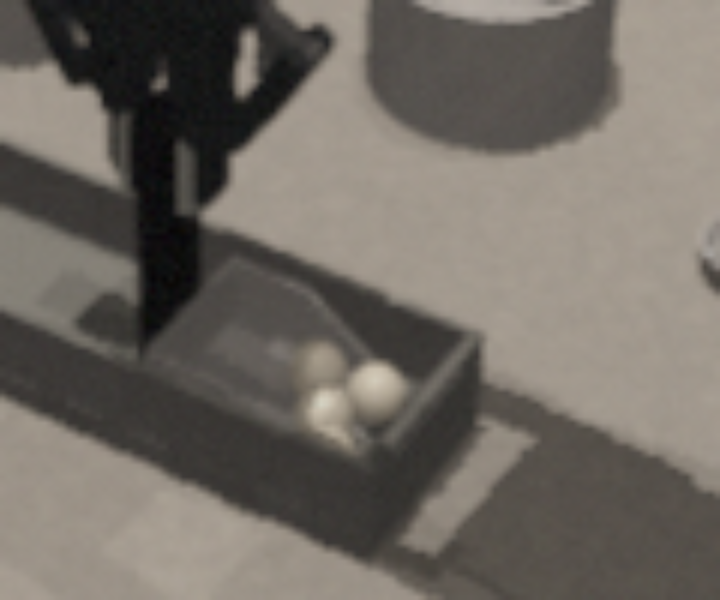

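At least two balls, at (322,365) and (328,408), are in the pan, and the others are at the lip. Now I'll tilt front-up while the edge follows the slope.

{"op": "jog_arm", "data": {
  "series": [0.02, 0, 0, 0, 0.5, 0.14, 1, 0.06, 0, 0, 0, 1.2, 0.15, 1, 0.09, 0, 0, 0, 1.85, 0.17, 1, 0.125, 0, 0, 0, 2.5, 0.22, 1, 0.16, 0, 0, 0, 3.2, 0.3, 1]
}}

```text
time_s: 12.32
position: [0.5739, -0.032, 0.274]
tool_rot: [-171.9, 0.0, 88.2]
contact_force: [4.0, 0.2, 4.6]
gripper_width: 0.0196
grasp_force: 59.8
```

Run:
```python
from h import *
e=edge_now(); print(get_obs()['tool_rot'],e, TR.inv().apply(e-np.array([.552,-.031,0])),get_obs()['contact_force'])
for dx,p in ((0,10),(0,12),(0,14),(0,16),(0,18)):
    dz=.101*np.sin(np.radians(p))+.001
    E_=tray(-.096-dz*.577+dx,0,.015+dz)
    plan(grip_of_edge(E_,-1.75,p),-1.75,p)
```

```text
[-1.71897576e+02  1.49465658e-02  8.81688129e+01] [ 0.44718555 -0.02801582  0.02898191] [-1.04856910e-01  5.64287007e-05  2.89819052e-02] [4.0286462  0.23392379 4.6354804 ]
turn [ 0.033  0.    -0.001] deg 1.9 shift cm [ 0.01  0.61 -0.11] len 0.6
turn [ 0.068  0.    -0.001] deg 3.9 shift cm [ 0.01  1.26 -0.06] len 1.3
turn [ 0.103 -0.    -0.001] deg 5.9 shift cm [0.01 1.89 0.02] len 1.9
turn [ 0.138 -0.    -0.001] deg 7.9 shift cm [0.01 2.51 0.14] len 2.5
turn [ 0.173 -0.    -0.001] deg 9.9 shift cm [0.01 3.12 0.28] len 3.1
```

{"op": "jog_arm", "data": {
  "series": [0.033, 0, 0, 0, 0.6, -0.1, 1, 0.068, 0, 0, 0, 1.25, -0.05, 1, 0.103, 0, 0, 0, 1.9, 0, 1, 0.138, 0, 0, 0, 2.5, 0.1, 1, 0.173, 0, 0, 0, 3.1, 0.2, 1]
}}

```text
time_s: 12.95
position: [0.6024, -0.0329, 0.2651]
tool_rot: [-161.5, 0.0, 88.2]
contact_force: [0.2, 0.5, -3.0]
gripper_width: 0.0191
grasp_force: 58.8
```

{"op": "jog_arm", "data": {
  "series": [0, 0, 0, 0, 0, 0, 1, 0, 0, 0, 0, 0, 0, 1, 0, 0, 0, 0, 0, 0, 1, 0, 0, 0, 0, 0, 0, 1, 0, 0, 0, 0, 0, 0, 1]
}}

```text
time_s: 13.58
position: [0.603, -0.0329, 0.2667]
tool_rot: [-161.8, 0.0, 88.2]
contact_force: [0.5, 0.1, -2.5]
gripper_width: 0.0188
grasp_force: 58.6
```

Run:
```python
from h import *
e=edge_now(); print(get_obs()['tool_rot'],e,get_obs()['contact_force'])
im,d=capture('side'); cv2.imwrite('pics/s7.png',cv2.resize(im[140:250,270:400],None,fx=5,fy=5))
c=plan(grip_of_edge(e+[.0,0,.13],-1.75,18),-1.75,18)
# edge over jar
c=plan(grip_of_edge([.56,-.285,.17],0,18),0,18,cmd=c)
```

```text
[-1.61785314e+02  4.38388747e-03  8.81643512e+01] [ 0.43524896 -0.02758141  0.04776123] [ 0.54029253  0.08048714 -2.51426443]
turn [-0.004 -0.    -0.001] deg 0.2 shift cm [  0.02  -4.16 -12.38] len 13.1
turn [ 0.    -0.009 -0.029] deg 1.7 shift cm [-24.84  12.84  -3.36] len 28.2
```

View pics/s7.png

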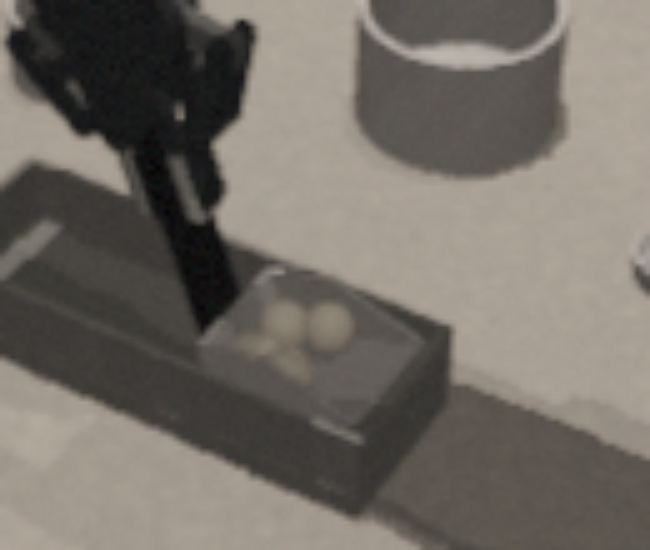

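All four balls appear to lie in the pan, at about (285,320), (330,325), (260,345) and (292,362). I'll lift and carry it gently to the jar.

{"op": "jog_arm", "data": {
  "series": [0, 0, 0, 0, -0.4, -1.2, 1, 0, 0, 0, 0, -1.2, -3.6, 1, 0, 0, 0, 0, -2.2, -6.6, 1, 0, 0, 0, 0, -3.2, -9.6, 1, 0, 0, 0, 0, -4, -12, 1]
}}

```text
time_s: 14.25
position: [0.6025, -0.0329, 0.3956]
tool_rot: [-161.9, 0.0, 88.2]
contact_force: [0.7, 0.4, -3.2]
gripper_width: 0.0194
grasp_force: 59.0
```

{"op": "jog_arm", "data": {
  "series": [0, 0, 0, -1, 0.5, -0.1, 1, 0, 0, 0, -3, 1.5, -0.4, 1, 0, 0, -0.01, -6, 3, -0.8, 1, 0, 0, -0.01, -9, 4.6, -1.2, 1, 0, 0, -0.015, -12, 6.2, -1.6, 1]
}}

```text
time_s: 14.88
position: [0.6634, -0.1575, 0.3866]
tool_rot: [-161.6, -0.3, 88.9]
contact_force: [1.4, -0.1, -3.7]
gripper_width: 0.0192
grasp_force: 59.0
```

{"op": "jog_arm", "data": {
  "series": [0, 0, 0, -3, 1.6, -0.4, 1, 0, 0, 0, -6, 3.2, -0.8, 1, 0, 0, -0.01, -9, 4.8, -1.2, 1, 0, 0, -0.01, -11.3, 6, -1.5, 1, 0, 0, -0.015, -12.3, 6.5, -1.6, 1]
}}

```text
time_s: 15.5
position: [0.7275, -0.2821, 0.38]
tool_rot: [-161.6, -0.6, 89.7]
contact_force: [0.2, -0.3, -2.6]
gripper_width: 0.0196
grasp_force: 59.0
```

Run:
```python
from h import *
e=edge_now(); print(get_obs()['tool_rot'],e,get_obs()['contact_force'])
plan(grip_of_edge([.55,-.285,.10],0,15),0,15)
for p in (15,5,-5,-12,-18,-25,-30,-35,-40):
    plan(grip_of_edge([.55,-.285,.10-.01*(p<0)],0,p),0,p)
```

```text
[-161.58521441   -0.59197052   89.67635177] [ 0.55893713 -0.27884702  0.16169385] [ 0.21876969 -0.3239513  -2.64331476]
turn [-0.06  -0.012 -0.002] deg 3.5 shift cm [-0.36 -0.46  5.63] len 5.7
turn [-0.06  -0.012 -0.002] deg 3.5 shift cm [-0.36 -0.46  5.63] len 5.7
turn [-0.234 -0.011 -0.003] deg 13.4 shift cm [-0.36 -5.19  4.73] len 7.0
turn [-0.409 -0.011 -0.004] deg 23.4 shift cm [-0.38 -9.68  5.61] len 11.2
turn [-0.531 -0.011 -0.005] deg 30.4 shift cm [ -0.39 -13.02   6.06] len 14.4
turn [-0.636 -0.011 -0.006] deg 36.4 shift cm [ -0.41 -15.82   6.76] len 17.2
turn [-0.758 -0.01  -0.006] deg 43.4 shift cm [ -0.43 -18.97   7.95] len 20.6
turn [-0.845 -0.01  -0.007] deg 48.4 shift cm [ -0.44 -21.12   9.03] len 23.0
turn [-0.932 -0.01  -0.007] deg 53.4 shift cm [ -0.46 -23.17  10.29] len 25.4
turn [-1.019 -0.009 -0.008] deg 58.4 shift cm [ -0.48 -25.1   11.73] len 27.7
```

{"op": "jog_arm", "data": {
  "series": [-0.01, 0, 0, -0.1, 0, 1, 1, -0.02, 0, 0, -0.2, -0.1, 2.5, 1, -0.04, -0.01, 0, -0.3, -0.3, 4.2, 1, -0.05, -0.012, 0, -0.36, -0.4, 5.3, 1, -0.06, -0.012, 0, -0.36, -0.46, 5.6, 1]
}}

```text
time_s: 16.12
position: [0.7045, -0.2811, 0.3303]
tool_rot: [-165.1, 0.0, 90.0]
contact_force: [0.3, -0.1, -3.5]
gripper_width: 0.0193
grasp_force: 59.1
```

Run:
```python
from h import *
e=edge_now(); print(get_obs()['tool_rot'],e,get_obs()['contact_force'])
im,d=capture('top'); P=cloud('top',d)
cv2.imwrite('pics/t8.png',np.hstack([cv2.resize(im[120:260,400:520],None,fx=3,fy=3),cv2.resize(capture('side')[0][80:220,280:420],None,fx=3,fy=3)]))
for p in (10,5,0,-6,-12, -18,-24,-30,-36,-42):
    plan(grip_of_edge([.55,-.285,.092],0,p),0,p)
```

```text
[-1.65097158e+02  3.64473959e-02  9.00293470e+01] [ 0.54955141 -0.28131651  0.10203144] [ 0.26755447 -0.08738529 -3.53437731]
turn [-0.084  0.002 -0.   ] deg 4.8 shift cm [-0.35 -1.97  0.39] len 2.0
turn [-0.171  0.002  0.   ] deg 9.8 shift cm [-0.36 -4.33 -0.11] len 4.3
turn [-0.258  0.002  0.   ] deg 14.8 shift cm [-0.36 -6.72 -0.4 ] len 6.7
turn [-0.363  0.002  0.   ] deg 20.8 shift cm [-0.36 -9.6  -0.48] len 9.6
turn [-0.468  0.002  0.   ] deg 26.8 shift cm [ -0.36 -12.48  -0.25] len 12.5
turn [-0.573  0.002  0.   ] deg 32.8 shift cm [ -0.36 -15.32   0.28] len 15.3
turn [-0.677  0.002  0.   ] deg 38.8 shift cm [ -0.35 -18.09   1.1 ] len 18.1
turn [-0.782  0.002  0.001] deg 44.8 shift cm [ -0.35 -20.75   2.21] len 20.9
turn [-0.887  0.002  0.001] deg 50.8 shift cm [ -0.35 -23.29   3.59] len 23.6
turn [-0.992  0.001  0.001] deg 56.8 shift cm [ -0.35 -25.67   5.23] len 26.2
```

View pics/t8.png

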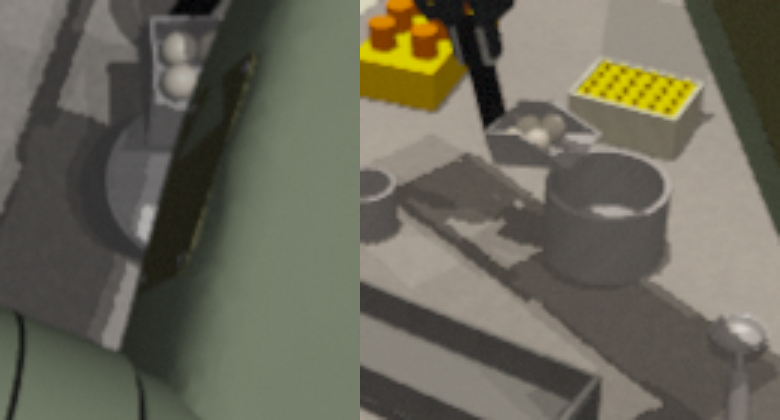

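The balls are visible in the pan, at about (182,45) and (182,80) in the left half and (535,130) in the right. The edge is over the jar about 25 mm behind its centre, so I'll tip slowly.

{"op": "jog_arm", "data": {
  "series": [-0.084, 0, 0, -0.35, -1.97, 0.4, 1, -0.171, 0, 0, -0.35, -4.3, -0.1, 1, -0.258, 0, 0, -0.35, -6.7, -0.4, 1, -0.363, 0, 0, -0.35, -9.6, -0.5, 1, -0.468, 0, 0, -0.35, -12.5, -0.25, 1]
}}

```text
time_s: 16.85
position: [0.5842, -0.285, 0.367]
tool_rot: [167.7, 0.2, 90.0]
contact_force: [0.8, -0.3, -3.4]
gripper_width: 0.0197
grasp_force: 59.6
```

Run:
```python
from h import *
e=edge_now(); print(get_obs()['tool_rot'],e,get_obs()['contact_force'])
for p in (-18,-24,-30,-36,-42):
    plan(grip_of_edge([.55,-.285,.092],0,p),0,p)
```

```text
[167.73838306   0.17197886  90.03613424] [ 0.55057673 -0.28586445  0.09320221] [ 0.78264367 -0.26197712 -3.35525159]
turn [-0.1    0.003  0.001] deg 5.7 shift cm [ 0.   -2.73 -0.67] len 2.8
turn [-0.205  0.003  0.002] deg 11.7 shift cm [ 0.01 -5.57 -1.2 ] len 5.7
turn [-0.31   0.003  0.002] deg 17.7 shift cm [ 0.01 -8.45 -1.43] len 8.6
turn [-0.414  0.002  0.002] deg 23.7 shift cm [ 1.000e-02 -1.133e+01 -1.360e+00] len 11.4
turn [-0.519  0.002  0.002] deg 29.7 shift cm [  0.02 -14.2   -0.98] len 14.2
```

{"op": "jog_arm", "data": {
  "series": [-0.05, 0, 0, 0, -1.3, -0.35, 1, -0.1, 0, 0, 0, -2.7, -0.65, 1, -0.1, 0, 0, 0, -2.7, -0.65, 1, -0.1, 0, 0, 0, -2.7, -0.65, 1, -0.1, 0, 0, 0, -2.7, -0.65, 1]
}}

```text
time_s: 17.48
position: [0.5581, -0.2854, 0.3666]
tool_rot: [162.2, 0.1, 90.0]
contact_force: [0.7, 0.7, -1.0]
gripper_width: 0.0194
grasp_force: 59.9
```

Run:
```python
from h import *
e=edge_now(); print(get_obs()['tool_rot'],e,get_obs()['contact_force'])
for p in (-24,-30,-36,-40):
    plan(grip_of_edge([.55,-.285,.092],0,p),0,p)
```

```text
[1.62231911e+02 1.37997322e-01 9.00349091e+01] [ 0.55086841 -0.28606048  0.09084033] [ 0.72829328  0.67990941 -1.01298387]
turn [-0.109  0.002  0.001] deg 6.2 shift cm [ 0.04 -2.93 -0.97] len 3.1
turn [-0.213  0.002  0.002] deg 12.2 shift cm [ 0.04 -5.77 -1.47] len 6.0
turn [-0.318  0.002  0.002] deg 18.2 shift cm [ 0.05 -8.65 -1.68] len 8.8
turn [-0.388  0.002  0.002] deg 22.2 shift cm [  0.05 -10.58  -1.64] len 10.7
```

Weight has gone from the scoop. I'll tip a little further, then look.

{"op": "jog_arm", "data": {
  "series": [-0.109, 0, 0, 0, -2.9, -0.95, 1, -0.213, 0, 0, 0, -5.8, -1.45, 1, -0.318, 0, 0, 0, -8.6, -1.7, 1, -0.388, 0, 0, 0, -10.6, -1.6, 1, -0.388, 0, 0, 0, -10.6, -1.6, 1]
}}

```text
time_s: 18.1
position: [0.4507, -0.2854, 0.3486]
tool_rot: [140.1, 0.0, 89.9]
contact_force: [0.5, -0.2, -0.5]
gripper_width: 0.0187
grasp_force: 60.2
```

{"op": "jog_arm", "data": {
  "series": [0, 0, 0, 0, 0, 0, 1, 0, 0, 0, 0, 0, 0, 1, 0, 0, 0, 0, 0, 0, 1, 0, 0, 0, 0, 0, 0, 1, 0, 0, 0, 0, 0, 0, 1]
}}

```text
time_s: 18.73
position: [0.4516, -0.2855, 0.3494]
tool_rot: [140.0, 0.1, 90.0]
contact_force: [-0.6, 1.1, -2.3]
gripper_width: 0.0193
grasp_force: 60.2
```

Run:
```python
from h import *
e=edge_now(); print(get_obs()['tool_rot'],e,get_obs()['contact_force'])
im,d=capture('side'); cv2.imwrite('pics/s9.png',cv2.resize(im[80:260,230:450],None,fx=3,fy=3))
# lift 8 cm, then level, over to scoop's old place
c=plan(grip_of_edge(e+[0,0,.08],0,-40),0,-40)
c=plan(grip_of_edge([.55,-.285,.19],0,0),0,0,cmd=c)
```

```text
[1.40002583e+02 1.26598164e-01 9.00067369e+01] [ 0.54929969 -0.28602318  0.09137666] [-0.56822028  1.05623721 -2.30012341]
turn [0.    0.002 0.001] deg 0.1 shift cm [-0.07  5.14 -6.12] len 8.0
turn [ 0.698  0.    -0.   ] deg 40.0 shift cm [ 0.1  15.86 10.56] len 19.1
```

View pics/s9.png

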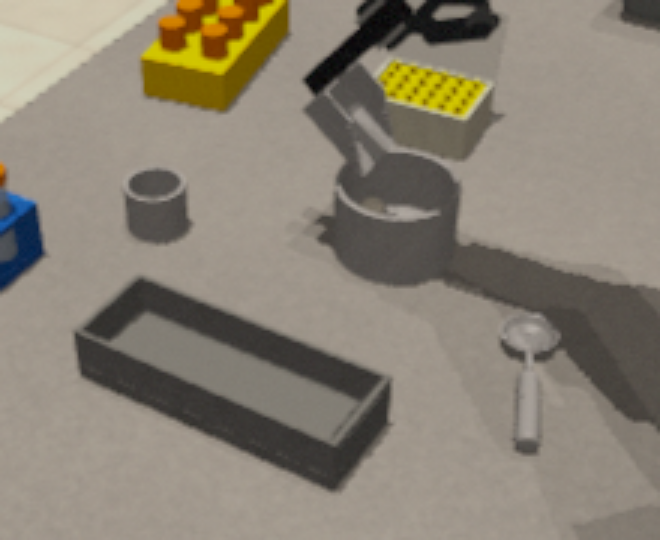

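The tray at about (235,385) is empty, the pan at about (350,120) is empty and a ball shows in the jar at about (375,205); the numbers will check the rest. That was one picture more than the ten allowed: I miscounted. I won't view any more. Next I'll lift, level the scoop and return it to its clear starting place.

{"op": "jog_arm", "data": {
  "series": [0, 0, 0, 0, 1, -1.2, 1, 0, 0, 0, 0, 2.5, -3, 1, 0, 0, 0, 0, 4, -4.8, 1, 0, 0, 0, 0, 5.1, -6.1, 1, 0, 0, 0, 0, 5.1, -6.1, 1]
}}

```text
time_s: 19.4
position: [0.4515, -0.2854, 0.4304]
tool_rot: [139.9, 0.3, 90.0]
contact_force: [-0.4, 0.3, -1.7]
gripper_width: 0.0193
grasp_force: 60.3
```

{"op": "jog_arm", "data": {
  "series": [0.14, 0, 0, 0, 3.9, 0.9, 1, 0.28, 0, 0, 0, 7.5, 2.6, 1, 0.42, 0, 0, 0, 10.8, 4.8, 1, 0.56, 0, 0, 0, 13.6, 7.6, 1, 0.7, 0, 0, 0, 15.9, 10.6, 1]
}}

```text
time_s: 20.02
position: [0.6428, -0.285, 0.4489]
tool_rot: [-179.7, 0.1, 90.0]
contact_force: [0.4, -0.4, -2.0]
gripper_width: 0.0195
grasp_force: 60.2
```

Run:
```python
from h import *
e=edge_now(); print(get_obs()['tool_rot'],e,get_obs()['contact_force'])
c=plan([.593,.252,.225],0,0)
im,d=capture('top'); P=cloud('top',d); Z=P[...,2]
def comp(m,t):
  n,l,s,c=cv2.connectedComponentsWithStats(m.astype(np.uint8))
  for i in range(1,n):
    if s[i,4]>8: print(t,c[i].round(1),s[i,4],P[l==i].mean(0).round(3),Z[l==i].max().round(3))
g=im.min(2)
J=np.hypot(P[...,0]-.527,P[...,1]+.285)<.047
comp(J&(d>0)&(Z>.022)&(Z<.06),'jar')
comp((g>140)&(abs(P[...,0]-.55)<.12)&(abs(P[...,1]+.03)<.04)&(Z>.018)&(Z<.05),'tray')
```

```text
[-1.79650588e+02  9.20419228e-02  9.00255476e+01] [ 0.55016517 -0.28550448  0.1890871 ] [ 0.40442605 -0.43001677 -1.98370725]
turn [-0.006  0.002  0.   ] deg 0.4 shift cm [53.72 -4.91  6.8 ] len 54.4
jar [460.9 167.7] 93 [ 0.559 -0.298  0.031] 0.038
jar [447.7 171.4] 89 [ 0.551 -0.268  0.031] 0.037
jar [462.  197.1] 84 [ 0.493 -0.299  0.031] 0.038
jar [449.8 197.9] 65 [ 0.491 -0.272  0.032] 0.038
```

All four balls are in the jar, with tops at about 37 mm as expected, and none are left in the tray. Now for placing the scoop.

{"op": "jog_arm", "data": {
  "series": [0, 0, 0, 3, -0.3, 0.4, 1, 0, 0, 0, 8.5, -0.8, 1, 1, 0, 0, 0, 14.5, -1.3, 1.8, 1, 0, 0, 0, 20.5, -1.9, 2.6, 1, 0, 0, 0, 26.5, -2.4, 3.3, 1]
}}

```text
time_s: 20.7
position: [0.6167, -0.0185, 0.4147]
tool_rot: [-179.8, 0.0, 90.0]
contact_force: [0.6, 0.0, -0.7]
gripper_width: 0.0195
grasp_force: 60.6
```

{"op": "jog_arm", "data": {
  "series": [0, 0, 0, 6, -0.5, 0.8, 1, 0, 0, 0, 12, -1.1, 1.5, 1, 0, 0, 0, 18, -1.7, 2.3, 1, 0, 0, 0, 23.5, -2.2, 3, 1, 0, 0, 0, 27.2, -2.5, 3.5, 1]
}}

```text
time_s: 21.32
position: [0.5914, 0.2541, 0.379]
tool_rot: [-179.8, 0.1, 90.1]
contact_force: [-0.1, -0.0, -1.8]
gripper_width: 0.0194
grasp_force: 60.7
```

{"op": "jog_arm", "data": {
  "series": [0, 0, 0, 0, 0, 2, 1, 0, 0, 0, 0, 0, 4.5, 1, 0, 0, 0, 0, 0, 7, 1, 0, 0, 0, 0, 0, 9.5, 1, 0, 0, 0, 0, 0, 10.8, 1]
}}

```text
time_s: 21.95
position: [0.5914, 0.2511, 0.2702]
tool_rot: [-179.7, 0.2, 90.0]
contact_force: [-0.2, -0.0, -1.7]
gripper_width: 0.0191
grasp_force: 60.6
```

Run:
```python
from h import *
o=get_obs(); print(o['tool_rot'],o['position'],edge_now(),o['contact_force'])
plan([.593,.252,.105],0,0)
```

```text
[-1.79686228e+02  1.63807980e-01  8.99965879e+01] [0.5913574  0.25106608 0.27023853] [0.49893268 0.25032854 0.01034184] [-0.15524559 -0.01241829 -1.66004238]
turn [-0.005  0.003 -0.   ] deg 0.4 shift cm [0.1  0.17 0.98] len 1.0
```

{"op": "jog_arm", "data": {
  "series": [0, 0, 0, 0, 0, 0.4, 1, -0.005, 0, 0, 0, 0, 0.7, 1, -0.005, 0, 0, 0, 0, 0.85, 1, -0.005, 0, 0, 0, 0, 0.95, 1, -0.005, 0, 0, 0, 0, 1, 1]
}}

```text
time_s: 22.58
position: [0.5921, 0.2513, 0.2631]
tool_rot: [179.8, 0.1, 90.0]
contact_force: [-0.4, -0.4, -1.7]
gripper_width: 0.0192
grasp_force: 60.6
```

{"op": "jog_arm", "data": {
  "series": [0, 0, 0, 0, 0, 0, 1, 0, 0, 0, 0, 0, 0, 1, 0, 0, 0, 0, 0, 0, 1, 0, 0, 0, 0, 0, 0, 1, 0, 0, 0, 0, 0, 0, 1]
}}

```text
time_s: 23.2
position: [0.592, 0.2513, 0.2628]
tool_rot: [179.8, 0.1, 90.0]
contact_force: [0.3, -1.1, -1.4]
gripper_width: 0.0194
grasp_force: 60.6
```

{"op": "jog_arm", "data": {
  "series": [0, 0, 0, 0, 0, 0.1, 1, 0, 0, 0, 0, 0, 0.2, 1, 0, 0, 0, 0, 0, 0.2, 1, 0, 0, 0, 0, 0, 0.25, 1, 0, 0, 0, 0, 0, 0.25, 1]
}}

```text
time_s: 23.82
position: [0.5921, 0.2513, 0.2607]
tool_rot: [179.8, 0.1, 90.0]
contact_force: [-0.4, -0.7, 2.0]
gripper_width: 0.0195
grasp_force: 61.1
```

Run:
```python
from h import *
o=get_obs(); print(o['tool_rot'],o['position'],o['contact_force'],o['wrist_torque'])
```

```text
[1.79793114e+02 1.18146475e-01 8.99925442e+01] [0.59210719 0.2512689  0.26067528] [-0.40106167 -0.74205878  1.95676482] [0.00183956 0.21842411 0.05853149]
```

Contact: upward force has risen by about 3.5 N. Releasing, then withdrawing straight up.

{"op": "jog_arm", "data": {
  "series": [0, 0, 0, 0, 0, 0, 0.7, 0, 0, 0, 0, 0, 0, 0.4, 0, 0, 0, 0, 0, 0, 0, 0, 0, 0, 0, 0, 0, 0, 0, 0, 0, 0, 0, 0, 0]
}}

```text
time_s: 24.45
position: [0.592, 0.2513, 0.2603]
tool_rot: [179.8, 0.1, 90.0]
contact_force: [-0.3, -0.6, -0.3]
gripper_width: 0.0852
grasp_force: 0.0
```

{"op": "jog_arm", "data": {
  "series": [0, 0, 0, 0, 0, 0, 0, 0, 0, 0, 0, 0, 0, 0, 0, 0, 0, 0, 0, -1, 0, 0, 0, 0, 0, 0, -3, 0, 0, 0, 0, 0, 0, -5, 0]
}}

```text
time_s: 25.08
position: [0.5919, 0.2514, 0.3115]
tool_rot: [179.8, 0.1, 90.0]
contact_force: [-0.3, 0.2, 0.7]
gripper_width: 0.0853
grasp_force: 0.0
```

{"op": "jog_arm", "data": {
  "series": [0, 0, 0, 0, 0, -3, 0, 0, 0, 0, 0, 0, -6, 0, 0, 0, 0, 0, 0, -9, 0, 0, 0, 0, 0, 0, -11, 0, 0, 0, 0, 0, 0, -12, 0]
}}

```text
time_s: 25.7
position: [0.5914, 0.2516, 0.4324]
tool_rot: [179.7, 0.1, 90.0]
contact_force: [-0.6, 0.3, -0.0]
gripper_width: 0.0853
grasp_force: 0.0
```

Run:
```python
from h import *
o=get_obs(); print(o['position'],o['contact_force'],o['gripper_width'])
im,d=capture('side'); P=cloud('side',d); Z=P[...,2]
near=(d>0)&(np.hypot(P[...,0]-.592,P[...,1]-.252)<.04)&(im.max(2)<60)&(Z<.15)
for a,b in((.04,.07),(.07,.10),(.10,.132)):
    q=P[near&(Z>a)&(Z<b)]; print(a,len(q),q.mean(0).round(4))
print('top',Z[near].max())
b=(d>0)&(im.min(2)>120)&(np.hypot(P[...,0]-.527,P[...,1]+.285)<.05)&(Z>.015)&(Z<.045); print('jar white px',b.sum())
```

```text
[0.59138304 0.25163059 0.4323642 ] [-0.61111658  0.30427364 -0.006485  ] 0.08529485142633197
0.04 107 [0.588  0.2557 0.0555]
0.07 120 [0.5876 0.2555 0.0856]
0.1 184 [0.5895 0.2543 0.1203]
top 0.13222485115498872
jar white px 38
```

The handle is vertical and its top is at 0.13 m, so the scoop stands upright and free.

```bash
python3 -c "from station import *; print(sign_off())"
```

```text
the job is handed in; nothing more can be done
None
```

Job handed in at about 26 s: all four balls are in the wide jar, the tray and scoop are empty, and the scoop stands upright on the bench, released; one slip is that I viewed 11 pictures, one over the limit of 10.

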